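# Load a reserve cell and index the stand's clamp onto it

### The job

Stand the yellow cell upright, terminals up, in the empty bay of the black cell stand and let go of it. Then close the stand's sliding clamp on it: pull the red plunger knob up, slide the clamp off its open hole towards the cell, and let the pin snap fully home in the lock hole, which has to be found by feel - never drop or ram the cell in, squeeze it hard, or shove the pin hard against the side of a hole. Leave the clamp locked with its pad resting on the cell, and leave the blue cells and the other loose things where they are.

Things in the scene. Friction and masses are not known exactly. Their poses are not given: they have to be found in the camera images.
- yellow_cell: yellow hard-cased prismatic cell, 60 (x) by 24 (y) by 80 mm (z), with two 10 mm terminal posts 6 mm tall on top at x = +-18; 0.18 to 0.36 kg. Starts standing upright on the shelf beside the stand. Origin: centre of its underside, z up when it stands upright. Either way round is right
- stand: black slotted cell stand, 72 (x) by 260 mm (y), bolted to the shelf. Origin: centre of its underside, z up; its floor is 6 mm above. From -y to +y: the clamp on its steel rail (rail top at z = 16), the empty bay, two slots with blue cells, an end plate (top at z = 66). Black fins 4 mm thick rise to z = 46 between the slots; side walls along bay and slots rise to z = 20
- bay (a point): centre of the floor of the empty bay (stand axes: x across, y along the stand). The bay takes the cell with its 60 mm width along x and its 24 mm thickness along y; its foot slot is 64 (x) by 28 mm (y), closed at +y by a fin 40 mm tall and at -y by a lip only 6 mm tall
- clamp (a joint): travel of the aluminium clamp along the stand's +y, to the bay, in m: 0 = pin in the open hole (start; 1 mm play). The only other hole, the lock hole, is in a brass keeper plate screwed down anywhere from 0.024 to 0.036, not known better. End stop 0.046. Stiff with cold grease: takes 6 N, 7 N with the pin riding, stays where left; from 0.018 to 0.022 on the pad meets the cell and adds 1.5 to 4.5 N
- knob (a joint): lift of the plunger knob and its pin, in m: 0 = fully home in a hole, 0.008 = pin tip riding on top of the rail, 0.0065 = its shoulder caught on a hole's edge, 0.012 = upper stop. A spring pulls it down with 5 N at 0 and 10 N at the stop; it does not stay up by itself
- knob_grip (a point): centre of the red plunger knob on the clamp: upright cylinder 26 mm in diameter and 22 mm tall, this point is halfway up, on its axis (69 mm above the stand's underside when home). Axes as the stand's. Below the knob a sleeve 18 mm across stands 14 mm high on the carriage's flat top (z = 42); the carriage is 44 mm wide in x and reaches 34 mm behind and 24 mm ahead of the knob. Free space on both x sides
- push_face (a point): point on the back (-y) face of the clamp's upright push tab, an aluminium plate 44 mm wide (x) and 6 mm thick, top edge at 78 mm, this point at 60 mm over the stand's underside. The tab stands 37 mm behind (-y of) the knob's axis and can be pushed along the stand's +y to slide the clamp; behind it there is only the low rail
- pad: black sprung pressure pad at the front of the clamp, 44 (x) by 6 by 32 mm, on two guide rods; springs give 1.5 N when it meets the cell and 0.2 N more per mm, 18 mm of travel, then it is solid. Origin: as the stand's origin when the clamp and pad are at 0; the pad's front face is 12 mm ahead of it in y, z = 16 to 48
- pin: steel pin of the plunger, 8 mm in diameter with a 5 mm rounded nose, fixed to the knob, inside the carriage; holes are 10 mm wide. Origin: as the stand's origin when clamp and knob are at 0; the pin's axis lies at y = -40 mm
- spare_a: blue spare cell, same size as the yellow one, standing in the slot next to the bay. Origin: centre of its underside
- spare_b: blue spare cell, same size, in the slot at the end plate. Origin: centre of its underside
- busbar: copper busbar strip, 20 by 110 by 4 mm, lying on the shelf. Origin: centre of its underside
- puller: steel battery terminal puller, about 130 by 70 by 16 mm, lying flat, screw along its x. Origin: on the shelf under the screw
- jar_lid: frosted glass jar lid, 72 mm in diameter, 28 mm tall with its knob. Origin: centre of its underside
- cap: red rubber terminal cap, 28 mm in diameter, 19 mm tall. Origin: centre of its underside
- driver: screwdriver with an orange handle, 170 mm long, lying along its x. Origin: under its middle
Not all that is in view belongs to the job. Of the things like the yellow_cell, leave any that is pink; of the rest the larger one is meant.

How it is judged (in metres and radians):
On the way, in this order (a step that is already met when the one before it is completed fails the run):
1. the yellow cell stands upright in the empty bay, let go (horizontal distance between yellow_cell and bay below 0.006 m and z of yellow_cell in the frame of stand below 0.009 m and angle between yellow_cell's own z axis and vertical below 0.08 rad and angle between the x axis of yellow_cell and the x axis of stand, either way round below 0.15 rad and contact force between the fingers and yellow_cell below 0.3 N), for 0.2 s.
2. the knob is pulled and the clamp is off its open hole (value of joint knob above 0.0055 m and value of joint clamp above 0.006 m), for 0.05 s.
At the end, for the whole second after the job is handed in: pin home in the lock hole (knob lift under 1.5 mm, clamp travel 21 to 39 mm), pad resting on the yellow cell (over 0.5 N), cell at rest in the bay: within 6 mm of its centre, foot within 3 mm of the floor, within 0.08 rad of upright and 0.15 rad of square (value of joint knob below 0.0015 m and value of joint clamp between 0.021 and 0.039 m and contact force between pad and yellow_cell above 0.5 N and horizontal distance between yellow_cell and bay below 0.006 m and z of yellow_cell in the frame of stand below 0.009 m and angle between yellow_cell's own z axis and vertical below 0.08 rad and angle between the x axis of yellow_cell and the x axis of stand, either way round below 0.15 rad and linear speed of yellow_cell below 0.02 m/s); the robot touches nothing.
It fails at once if the pad squeezes the yellow cell with more than 20 N (contact force between pad and yellow_cell above 20 N).
It fails at once if the pin is shoved against rail or hole with more than 40 N (contact force between pin and stand above 40 N).
It fails at once if the yellow cell is dropped or rammed into the stand with more than 45 N (contact force between yellow_cell and stand above 45 N).
It fails at once if a blue cell is shifted by more than 10 mm or tipped (distance of any of spare_a, spare_b from where it was at the start of the episode above 0.01 m or angle between any of spare_a, spare_b's own z axis and vertical above 0.2 rad).
It fails at once if another loose thing is shifted by more than 25 mm (distance of any of busbar, puller, jar_lid, cap, driver from where it was at the start of the episode above 0.025 m).
It also fails if it takes over 54 s, if anything falls off the work surface, if the arm or the gripper's body presses on something with over 40 N, if the wrist force passes 120 N, or if a joint passes its speed limit or range.

### The arm

A 6-joint arm with a two-finger parallel gripper is mounted at the origin on the work surface. World frame = base frame: x ahead of the robot, y to its left, z up, the work surface at z = 0. Lengths are in m, angles in degrees, forces in N, time in s.
With the tool pointing down it reaches from about 0.35 to 0.775 m from the base axis. Payload 5.5 kg.
Tool frame: the origin (TCP) lies midway between the tips of the shut fingers; the grasp point (between the pads) lies 19 mm behind it; z points along the fingers, y is the line along which they close (so a half turn about z gives the same grasp; the last joint's range is limited). The gripper opens to 85 mm and grips with 20 to 120 N. Pads are 22 mm wide; open, the fingers measure 114 mm over their backs; the gripper's body (76 mm by 85 mm) begins 54 mm behind the grasp point. The pads swing forward as they close: fully open they stand 13 mm farther back than shut.
Start: joints at [64.08, 17.945, 2.641, 74.691, 0, 82.002], TCP at [0.177, 0.547, 0.231] pointing down, gripper open.
Joint ranges: [-158.12, 158.12], [-49.38, 96.58], [-58.88, 72.47], [-126.05, 133.96], [-84.25, 85.87], [-180, 180]. Speed limits (degrees/s): [147.25, 147.25, 180, 180, 180, 180].

### API

Orientations are given as a 3x3 rotation matrix whose columns are the frame's x, y, z axes.
In Python, from bench import movep, movel, move_joints, set_gripper, pause, inverse_kinematics, capture, MotionError, sign_off, read_time, read_joint_pos, read_joint_velocities, read_joint_efforts, read_tool_pos, read_ee_rot, read_wrist_force, read_wrist_torque, read_width, read_finger_force gives the robot as it stands. Calls block until the motion is done:
- movep(position, orientation): joint-space move of the TCP to a pose.
- movel(position, ori=None, feed=0.15): straight line of the TCP; ori=None keeps the orientation; feed is the mean speed in m/s.
- move_joints(angles): joint-space move.
- set_gripper(opening): finger opening in m; the grip force is fixed at half the most; returns when the fingers have stopped.
- pause(seconds).
- inverse_kinematics(position, orientation): joint angles nearest the present ones, or None.
- capture(name): name is "scene" or "side" or "wrist"; returns a dict with "pixels" (480x640x3 uint8, red, green, blue), "depth" (480x640 float32, m along the optical axis (not along the pixel's ray), 0 where there is no reading), "K" (3x3 intrinsics, pixels), "pose" (4x4, takes a point from camera to world coordinates); the wrist camera has in their place "mount" (4x4, takes a point from camera to tool coordinates, whose origin is the TCP and whose axes are the flange's). Camera axes: x right, y up, looking along -z (the intrinsics and any distortion apply to the point x, -y, -z); pixel columns grow to the right and rows downward; lengths in m; the calibration is good to about 2 mm. A picture is of the moment at which its call begins: read the wrist's pose just before it.
A pose or a line that the arm cannot do raises MotionError and nothing moves.
- sign_off(): hands the job in; it is judged then, once.
Readings, each from a call of its own:
- read_time(): time.
- read_joint_pos(): joint angles.
- read_joint_velocities(): joint speeds.
- read_joint_efforts(): joint torques, N m.
- read_tool_pos(): TCP position.
- read_ee_rot(): TCP orientation.
- read_wrist_force(): force on the tool from outside, world axes, zero at the start.
- read_wrist_torque(): the same for the moment, N m.
- read_width(): finger opening in m.
- read_finger_force(): force on a finger pad.
Only numpy, scipy, OpenCV 4.12 (cv2) and the standard library are available. Lean on these libraries where they do the work, as an engineer would, in place of code of your own. Each camera call takes 0.05 s, during which the arm holds its last target. There are 200 camera calls.

## Working session

There is one attempt and no reset: what is moved stays moved. The work goes in short steps, each a Python script; the robot and the scene stay as the last script left them, time stands still between calls to the robot, and variables do not carry over. Pictures are saved under pics/ and viewed, at most 10 in all, crops included, and the job is handed in when it is done.

```bash
ls; mkdir -p pics; python3 - <<'E'
from bench import *
import cv2,numpy as np
for n in("scene","side"):
    c=capture(n);np.savez(f"{n}.npz",**c);cv2.imwrite(f"pics/{n}.png",c["pixels"][...,::-1]);print(n,c["K"].tolist(),c["pose"].round(3).tolist(),[k for k in c])
print(read_time(),read_tool_pos(),read_ee_rot(),read_wrist_force())
E
```

```text
pics
scene [[575.7419569492752, 0.0, 315.2706253299171], [0.0, 575.7419569492752, 234.24753228807208], [0.0, 0.0, 1.0]] [[0.716, -0.482, 0.505, 1.188], [0.698, 0.472, -0.539, -0.722], [0.021, 0.738, 0.674, 0.923], [0.0, 0.0, 0.0, 1.0]] ['pixels', 'depth', 'K', 'pose']
side [[557.1801870781463, 0.0, 316.5991457307796], [0.0, 557.1801870781463, 234.70746572597133], [0.0, 0.0, 1.0]] [[-0.918, 0.31, -0.247, 0.298], [-0.397, -0.722, 0.567, 0.51], [-0.003, 0.618, 0.786, 0.846], [0.0, 0.0, 0.0, 1.0]] ['pixels', 'depth', 'K', 'pose']
0.1 [0.17674968 0.54667822 0.23049855] [[-9.51464474e-01  3.07757811e-01 -6.95555941e-04]
 [ 3.07758533e-01  9.51463300e-01 -1.50785163e-03]
 [ 1.97742836e-04 -1.64873053e-03 -9.99998621e-01]] [-0.60431718 -0.43886532 -0.946728  ]
```

View pics/scene.png

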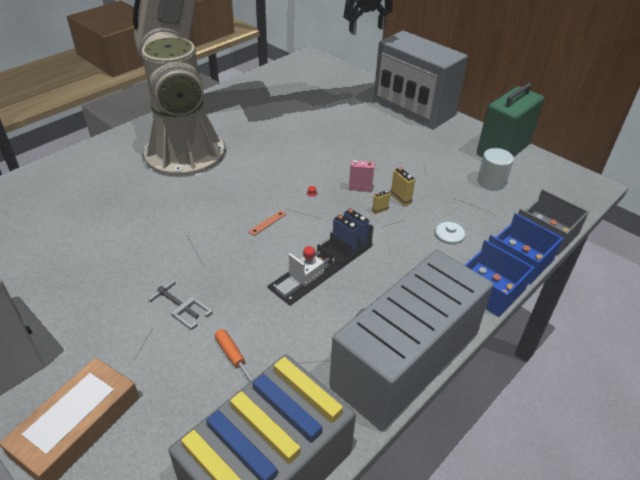

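View pics/side.png

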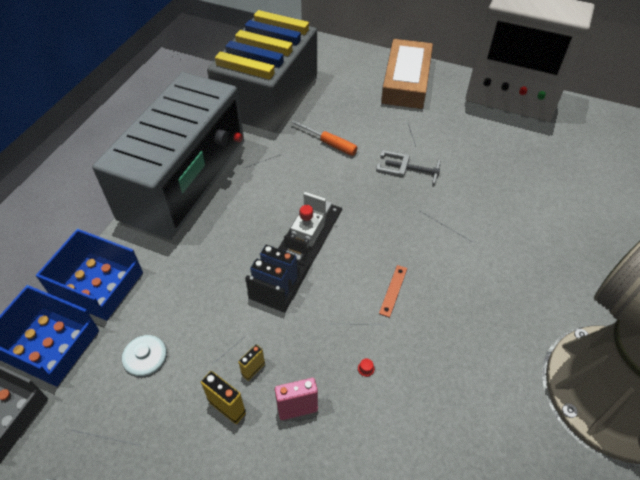

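The larger yellow cell is at scene (403,186) / side (222,397). The stand runs from scene (285,290) to (370,235), with the knob at scene (309,252) / side (306,212). The small yellow and pink cells are decoys. Next I'll measure with the point cloud.

```bash
cat > h.py <<'E'
import numpy as np,cv2
def cloud(c,pose=None):
    K=c["K"];d=c["depth"];v,u=np.mgrid[:480,:640]
    x=(u-K[0,2])/K[0,0]*d;y=(v-K[1,2])/K[1,1]*d
    P=np.stack([x,-y,-d],-1);T=c["pose"] if pose is None else pose
    return P@T[:3,:3].T+T[:3,3],d>0
def hsv(c): return cv2.cvtColor(c["pixels"],cv2.COLOR_RGB2HSV)
def rect(p): # mm min-area rect
    (cx,cy),(w,h),a=cv2.minAreaRect((p[:,:2]*1000).astype(np.float32));return np.round([cx,cy,w,h,a],1)
E
python3 - <<'E'
from h import *
for n in("scene","side"):
    c=dict(np.load(n+".npz"));P,ok=cloud(c);H=hsv(c);h,s,v=[H[...,i].astype(int) for i in range(3)]
    ok&=(P[...,2]<.12)&(np.abs(P[...,:2]-[.5,.15]).max(-1)<.5)
    print(n,"table z",np.median(P[...,2][ok]))
    def comps(m,nm,zmin):
        k,l,st,ce=cv2.connectedComponentsWithStats((m&ok).astype(np.uint8))
        for i in range(1,k):
            if st[i,4]>40:
                q=P[l==i];q=q[q[:,2]>zmin];
                if len(q)<15: continue
                zt=np.percentile(q[:,2],97);t=q[q[:,2]>zt-.008]
                print(nm,ce[i].round(),st[i,4],"ztop",zt.round(4),"rect",rect(q),"top",rect(t),"topmean",t.mean(0).round(4))
    comps((h>18)&(h<32)&(s>110),"yellow",.005)
    comps(((h<6)|(h>174))&(s>150),"red",.005)
    comps((h>105)&(h<130)&(s>80)&(P[...,2]>.02),"blue",.03)
    comps((P[...,2]>.012),"all",.012)
    comps((P[...,2]>.004)&(v<75),"dark",.004)
E
```

```text
scene table z -0.0007476211574384828
yellow [402. 186.] 362 ztop 0.0792 rect [557.  259.7  23.9  62.2  82.3] top [5.565e+02 2.563e+02 5.950e+01 2.250e+01 2.000e-01] topmean [0.563  0.2556 0.0766]
yellow [381. 201.] 181 ztop 0.0536 rect [550.9 190.2  38.4  19.   68. ] top [552.6 188.9  36.7  17.3  56.4] topmean [0.5516 0.1878 0.0502]
red [309. 250.] 58 ztop 0.0816 rect [580.6 -93.   18.9  18.9   2.2] top [580.6 -93.   18.9  18.9   2.2] topmean [ 0.5807 -0.0934  0.0786]
blue [351. 231.] 574 ztop 0.0853 rect [583.1  37.7  57.9  60.5  88.1] top [582.3  36.7  54.4  60.3  89.9] topmean [0.5896 0.0312 0.0823]
blue [517. 256.] 3328 ztop 0.0704 rect [8.805e+02 1.956e+02 1.225e+02 3.487e+02 1.000e-01] top [8.812e+02 1.849e+02 1.210e+02 3.272e+02 1.000e-01] topmean [0.8985 0.2373 0.0674]
all [411.  98.] 2316 ztop 0.1174 rect [306.6 597.4 246.5  65.9   9.5] top [307.6 596.8 243.4  62.1  10.2] topmean [0.3212 0.5945 0.1148]
all [188. 145.] 2402 ztop 0.1161 rect [ 59.2 -10.5 216.5 100.4  81.7] top [ 44.4  -9.4 134.5  58.6  78.5] topmean [ 0.0506 -0.0247  0.1141]
all [498. 152.] 2178 ztop 0.1155 re
[... 8098 characters left out ...]
  0.1975 0.0548]
dark [254. 372.] 72 ztop 0.0156 rect [541.3 200.5  40.2  11.9  57. ] top [541.3 200.5  40.2  11.9  57. ] topmean [0.5425 0.2024 0.0118]
dark [ 19. 408.] 1497 ztop 0.0622 rect [840.6 395.9  70.6 135.   43.2] top [851.  369.   62.2   3.9   1.4] topmean [0.8448 0.3697 0.0623]
dark [220. 387.] 321 ztop 0.0838 rect [555.4 268.6  18.8  55.7  76.2] top [555.4 268.6  18.8  55.7  76.2] topmean [0.5545 0.2693 0.0814]
dark [575. 424.] 230 ztop 0.0124 rect [ 60.6  81.5  23.5 131.6  54.4] top [ 60.6  81.5  23.5 131.6  54.4] topmean [0.0598 0.0849 0.008 ]
dark [229. 413.] 153 ztop 0.024 rect [551.3 279.9  58.2  21.2  10.1] top [551.3 280.2  56.4  19.9   9.1] topmean [0.5439 0.2793 0.0203]
```

```bash
cat >> h.py <<'E'
def R(deg):
    a=np.radians(deg);return np.array([[-np.sin(a),np.cos(a),0],[np.cos(a),np.sin(a),0],[0,0,-1.]])
def wpose(tp,rot,mount):
    T=np.eye(4);T[:3,:3]=rot;T[:3,3]=tp;return T@mount
E
python3 - <<'E'
from bench import *
from h import *
for phi in (-1,179,-15,165):
    print(phi,inverse_kinematics([.575,-.0,.28],R(phi)),inverse_kinematics([.556,.267,.1],R(phi)))
q=[inverse_kinematics([.575,-.02,.28],R(p)) for p in(-1,179)]
phi=-1 if abs(q[0][5])<abs(q[1][5]) else 179
for i,(pos,ph) in enumerate([([.575,-.02,.28],phi),([.556,.267,.24],phi-14)]):
    movep(pos,R(ph));t,r=read_tool_pos(),read_ee_rot();c=capture("wrist");c["pose"]=wpose(np.array(t),np.array(r),c["mount"])
    np.savez(f"w{i}.npz",**c);cv2.imwrite(f"pics/w{i}.png",c["pixels"][...,::-1])
print(phi,read_time(),c["pose"].round(3),c["mount"].round(3),read_wrist_force())
E
```

```text
-1 [-7.99753139 17.53384612  8.8436908  81.30984468  0.         83.00246861] [ 18.1985313   26.26983261  -3.85758843  59.87257896   0.
 109.1985313 ]
179 [ -7.99753139  17.53384612   8.8436908   81.30984468   0.
 -96.99753139] [ 18.1985313   26.26983261  -3.85758843  59.87257896   0.
 -70.8014687 ]
-15 [-7.99753139 17.53384612  8.8436908  81.30984468  0.         97.00246861] [ 18.1985313   26.26983261  -3.85758843  59.87257896   0.
 123.1985313 ]
165 [ -7.99753139  17.53384612   8.8436908   81.30984468   0.
 -82.99753139] [ 18.1985313   26.26983261  -3.85758843  59.87257896   0.
 -56.8014687 ]
-1 3.7833 [[ 0.966  0.25   0.068  0.574]
 [-0.259  0.932  0.254  0.329]
 [ 0.    -0.263  0.965  0.382]
 [ 0.     0.     0.     1.   ]] [[ 0.     0.965  0.262  0.065]
 [ 1.    -0.     0.     0.001]
 [ 0.     0.262 -0.965 -0.142]
 [ 0.     0.     0.     1.   ]] [-0.44415968 -0.02171551  0.13207794]
```

View pics/w0.png

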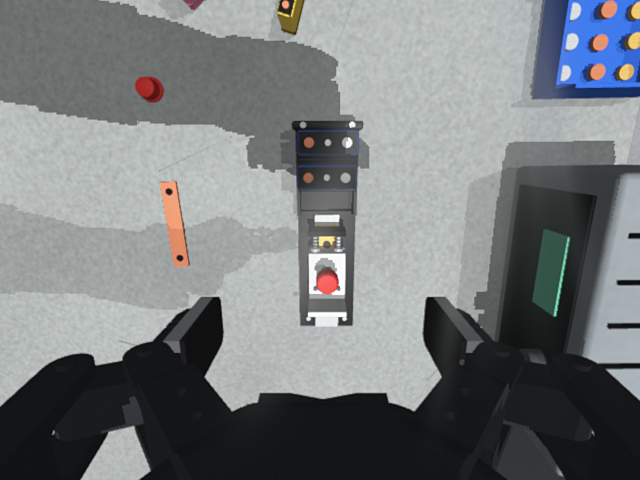

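View pics/w1.png

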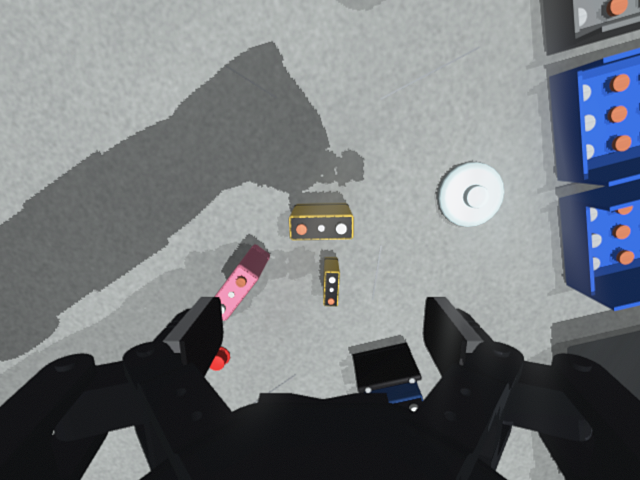

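w0 shows the bay at (327,203), the knob at (326,280) and the spares at (327,143) and (327,178). w1 shows the target cell at (321,222), square to the image at about -15°, with the pink corner clear at (262,250).

```bash
python3 - <<'E'
from h import *
def ld(n):
    c=dict(np.load(n));P,ok=cloud(c);return c,P,ok,hsv(c)
c,P,ok,H=ld("w1.npz");z=P[...,2]
m=ok&(z>.06)&(z<.1);m[:195]=0;m[250:]=0;m[:,:275]=0;m[:,370:]=0
q=P[m];print("cell",len(q),rect(q),"zmax",np.percentile(q[:,2],[50,95]),"table",np.median(z[60:90,60:90]))
t=q[(q[:,2]>.072)&(q[:,2]<.0815)];print(rect(t),rect(q[q[:,2]>.083]))
c,P,ok,H=ld("w0.npz");z=P[...,2];print("table",np.median(z[120:180,480:500]),np.median(z[300:340,100:140]))
m=ok&(z>.01)&(z<.1);k,l,st,ce=cv2.connectedComponentsWithStats(m.astype(np.uint8))
i=l[150,320];q=P[l==i];print("stand",st[i],rect(q))
for n,a,b in(("knob",.0735,.0835),("sparestop",.076,.084),("carriage",.038,.046),("fin",.042,.05),("walls",.016,.024),("post",.084,.09)):
    w=(l==i)&(z>a)&(z<b);ys=P[...,1]
    if n=="knob": w&=(H[...,1]>120)&((H[...,0]<8)|(H[...,0]>172))
    if n in("sparestop","fin","walls","post"): w&=ys>-.03
    if n=="carriage": w&=ys<-.05
    t=P[w]
    if len(t)>5: print(n,len(t),rect(t),t[:,:2].min(0).round(4),t[:,:2].max(0).round(4),np.median(t,0).round(4))
# y profile along x=.58
for y0 in np.arange(-.18,.09,.004):
    w=(l==i)&(abs(P[...,0]-.579)<.012)&(abs(P[...,1]-y0)<.002)
    print(round(y0,3),w.sum(),(np.percentile(z[w],[10,50,90])*1000).round(1) if w.sum() else "",end=" | ")
E
```

```text
cell 1782 [555.2 266.3  24.2  59.1  76.2] zmax [0.07982741 0.08517566] table -0.0004071304167121703
[555.2 266.3  24.2  59.1  76.2] [555.6 266.4   9.4  44.4  76.3]
table -0.0004636869753970041 -0.0005606355431454213
stand [ 292  121   71  206 8443] [579.6 -50.2 255.7  72.1  89.2]
knob 353 [579.4 -91.   23.2  22.   89.4] [ 0.5684 -0.1026] [ 0.5904 -0.0794] [ 0.5794 -0.0899  0.0792]
sparestop 286 [580.6  39.6  56.1  61.1  89.1] [0.5497 0.0113] [0.6113 0.068 ] [0.583  0.0353 0.0833]
carriage 1258 [578.6 -97.7  43.4  60.    0. ] [ 0.5569 -0.1277] [ 0.6004 -0.0677] [ 0.5788 -0.0892  0.0415]
fin 344 [580.8  23.3  35.8  63.7  89.1] [0.5487 0.0052] [0.6124 0.0417] [0.581  0.0386 0.0453]
walls 354 [580.6  19.8  99.5  72.1  89.2] [ 0.5443 -0.0298] [0.6168 0.0701] [0.5783 0.0012 0.0196]
post 2489 [580.6  39.7  55.8  60.2  89.1] [0.5502 0.0114] [0.611  0.0679] [0.5803 0.0456 0.0859]
-0.18 0  | -0.176 49 [14.7 15.7 16.3] | -0.172 49 [14.7 15.4 16.4] | -0.168 48 [14.5 15.7 16.6] | -0.164 34 [14.8 15.4 16.2] | -0.16 0  | -0.156 0  | -0.152 0  | -0.148 0  | -0.144 0  | -0.14 0  | -0.136 0  | -0.132 
[... 722 characters left out ...]
.4] | -0.028 75 [11.3 15.4 16.4] | -0.024 59 [10.7 11.5 12.6] | -0.02 0  | -0.016 0  | -0.012 0  | -0.008 0  | -0.004 0  | 0.0 0  | 0.004 22 [43.6 44.9 45.7] | 0.008 22 [44.6 45.7 46.3] | 0.012 63 [83.4 84.8 85.9] | 0.016 100 [85.  85.9 86.8] | 0.02 101 [85.  86.1 87.1] | 0.024 98 [85.2 86.3 87.6] | 0.028 99 [85.3 86.2 86.9] | 0.032 101 [84.5 85.8 86.7] | 0.036 97 [21.3 80.3 84.8] | 0.04 81 [44.4 45.3 46.5] | 0.044 50 [83.2 84.2 85.6] | 0.048 105 [85.2 86.  86.8] | 0.052 120 [84.8 86.1 87. ] | 0.056 100 [85.3 86.2 87.3] | 0.06 111 [85.1 86.1 87.2] | 0.064 116 [85.2 86.  87. ] | 0.068 74 [63.5 83.5 85.5] | 0.072 98 [64.3 65.4 66.4] | 0.076 94 [63.3 65.1 66.3] | 0.08 0  | 0.084 0  | 0.088 0  |
```

```bash
cat > s2.py <<'E'
from bench import *
from h import *
phi=-13.8
set_gripper(.076)
movep([.5553,.2663,.13],R(phi)); movel([.5553,.2663,.040],feed=.12)
set_gripper(.05); print("w",read_width(),read_finger_force(),read_time())
movel([.5553,.2663,.20],feed=.15)
movep([.5799,-.008,.20],R(-.9))
t,r=np.array(read_tool_pos()),np.array(read_ee_rot());c=capture("wrist");c["pose"]=wpose(t,r,c["mount"])
np.savez("w2.npz",**c);cv2.imwrite("pics/w2.png",c["pixels"][...,::-1])
P,ok=cloud(c);z=P[...,2];H=hsv(c)
print("tcp",t.round(4),read_wrist_force(),read_width(),read_time())
for a,b in((.236,.2435),(.2435,.25)):
    q=P[ok&(z>a)&(z<b)&(abs(P[...,:2]-t[:2]).max(-1)<.028)]
    if len(q)>9: print(len(q),rect(q),np.median(q[:,2]))
E
python3 s2.py
```

```text
w 0.059388340950925655 66.31886601448059 5.7417
tcp [ 0.5798 -0.0072  0.1997] [-0.33995397  0.14904168 -2.43574257] 0.059421012781475976 8.075
8545 [579.8  -7.5  24.5  56.1  89.4] 0.2381747779751786
639 [580.7  -7.4   9.9  44.8  89.3] 0.24389748574937795
```

```bash
cat > s3.py <<'E'
from bench import *
from h import *
x,y=.5799,-.0078
movel([x,y,.10],feed=.12);movel([x,y,.064],feed=.06);pause(.1)
f0=np.array(read_wrist_force());print("f0",f0.round(2),np.array(read_tool_pos()).round(4))
z=.064
while z>.0435:
    z-=.001;movel([x,y,z],feed=.03);f=np.array(read_wrist_force())-f0
    if z<.049 or np.abs(f).max()>1.5: print(round(z,4),f.round(2),np.array(read_tool_pos()).round(4))
    if f[2]>4 or np.abs(f[:2]).max()>6: break
print(read_time())
E
python3 s3.py
```

```text
f0 [ 0.   -0.03 -2.53] [ 0.5803 -0.0079  0.0644]
0.063 [ 0.04  0.22 -2.01] [ 0.58   -0.0078  0.0632]
0.054 [ 0.8  -0.46 -1.66] [ 0.5798 -0.0078  0.0539]
0.051 [ 0.12  0.03 -1.67] [ 0.5798 -0.0078  0.0509]
0.049 [-0.11  0.53 -1.05] [ 0.5798 -0.0078  0.0489]
0.048 [-0.65  0.58 -1.28] [ 0.5798 -0.0078  0.0479]
0.047 [-1.51 -0.72  4.47] [ 0.58   -0.0078  0.0475]
14.1583
```

```bash
cat > s4.py <<'E'
from bench import *
from h import *
x,y=.5799,-.0078
for z in(.0467,.0464):
    movel([x,y,z],feed=.02);f=np.array(read_wrist_force());print(z,f.round(2),np.array(read_tool_pos()).round(4))
    if f[2]>6: break
set_gripper(.078);pause(.1);print(read_width(),read_finger_force(),read_wrist_force())
movel([x,y,.19],feed=.15)
t,r=np.array(read_tool_pos()),np.array(read_ee_rot());c=capture("wrist");c["pose"]=wpose(t,r,c["mount"])
np.savez("w3.npz",**c);cv2.imwrite("pics/w3.png",c["pixels"][...,::-1])
P,ok=cloud(c);z=P[...,2]
for n,a,b in(("case",.08,.0885),("posts",.0885,.096)):
    q=P[ok&(z>a)&(z<b)&(abs(P[...,0]-x)<.04)&(P[...,1]<.008)&(P[...,1]>-.03)];print(n,len(q),rect(q),np.median(q[:,2]))
w=ok&(abs(P[...,1]+.091)<.02)&(z>.07)&(z<.1)&(hsv(c)[...,1]>120);print("knob",rect(P[w]),np.median(P[w],0))
print(read_time())
E
python3 s4.py
```

```text
0.0467 [-2.76 -0.12  6.4 ] [ 0.58   -0.0079  0.0475]
0.07818796183995311 0.0 [ 0.34032433 -0.8321297   0.3529586 ]
case 2151 [580.9  -9.   24.6  59.8  89.3] 0.08574255926251681
posts 278 [580.7  -8.5   9.7  45.3  89.8] 0.09139846242056612
knob [579.3 -90.3  23.6  23.7  35.3] [ 0.5791469  -0.08847442  0.07901975]
15.9917
```

View pics/w3.png

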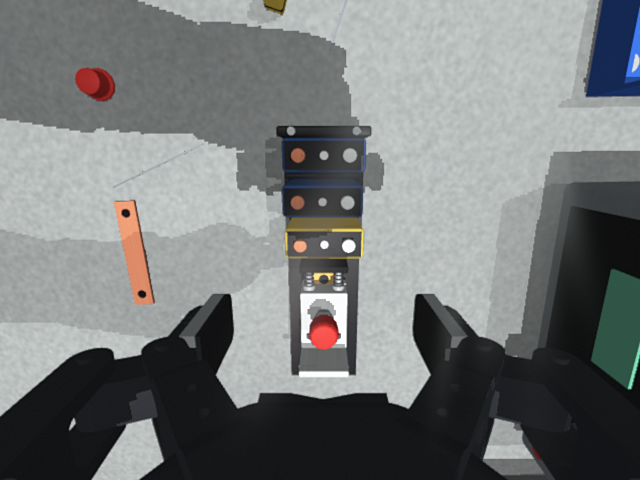

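The yellow cell at (324,243) is seated in the bay, square and at floor height, with the fingers off it. The knob is at (323,330). Next I'll grip the knob and slide the clamp.

```bash
cat > s5.py <<'E'
from bench import *
from h import *
np.set_printoptions(suppress=True)
x,y,z=.5789,-.0910,.053
def rep(n): print(n,np.array(read_tool_pos()).round(4),np.array(read_wrist_force()).round(1),round(read_width(),4),round(read_finger_force(),1),round(read_time(),2))
movel([x,y,.17],feed=.2);movel([x,y,z],feed=.12);rep("down")
set_gripper(.030);rep("near")
set_gripper(.0245);rep("grip")
f=np.array(read_wrist_force())
if abs(f[0])<15:
    movel([x,y,z+.005],feed=.03);rep("up5")
    movel([x,y,z+.0105],feed=.03);rep("up10")
E
python3 s5.py
```

```text
down [ 0.5796 -0.091   0.0538] [-0.6  0.3  0.1] 0.0778 0.0 17.69
near [ 0.5789 -0.091   0.0531] [ 0.4  0.6 -0.2] 0.0296 0.0 18.21
grip [ 0.5784 -0.0911  0.0532] [-3.6  0.6  4.5] 0.0253 27.0 18.43
up5 [ 0.5783 -0.0909  0.0571] [ 0.5 -1.9 -7.1] 0.0248 26.6 18.74
up10 [ 0.5784 -0.0909  0.0631] [-1.1 -1.6 -9.4] 0.0251 26.5 19.07
```

```bash
cat > s6.py <<'E'
from bench import *
from h import *
np.set_printoptions(suppress=True)
x,y,z=.5784,-.0910,.0635
def rep(n): print(n,np.array(read_tool_pos()).round(4),np.array(read_wrist_force()).round(1),round(read_width(),4),round(read_finger_force(),1),round(read_time(),2))
for d in(.004,.009,.015,.0205):
    movel([x+.0157*d,y+d,z],feed=.03);rep(d)
    if abs(np.array(read_wrist_force())[1])>20: print("stop");break
else:
    movel([x+.0157*d,y+d,z-.0025],feed=.03);rep("low")
    movel([x+.0157*d,y+d,z-.0035],feed=.03);rep("low")
E
python3 s6.py
```

```text
0.004 [ 0.5784 -0.0877  0.0634] [-0.2 -5.1 -9.8] 0.0247 26.5 19.36
0.009 [ 0.5785 -0.0825  0.0634] [-1.  -5.2 -9.9] 0.0252 26.6 19.68
0.015 [ 0.5786 -0.0763  0.0635] [-1.7 -5.1 -9.5] 0.0249 26.6 20.02
0.0205 [ 0.5786 -0.0709  0.0634] [-1.3 -5.9 -9.5] 0.0252 26.6 20.36
low [ 0.5786 -0.0709  0.0611] [-1.3 -6.1 -8. ] 0.0252 26.8 20.61
low [ 0.5787 -0.0709  0.0607] [-3.4 -5.4 -4.3] 0.025 27.1 20.86
```

```bash
cat > s7.py <<'E'
from bench import *
from h import *
np.set_printoptions(suppress=True)
def X(y): return .5802+.0157*(y+.008)
set_gripper(.06)
p=np.array(read_tool_pos());movel([p[0],p[1],.115],feed=.2)
set_gripper(0.0)
movel([X(-.145),-.145,.115],feed=.2);movel([X(-.145),-.145,.055],feed=.15)
movel([X(-.127),-.127,.055],feed=.08);pause(.1)
f0=np.array(read_wrist_force());print("f0",f0.round(1),np.array(read_tool_pos()).round(4),read_time())
y=-.127;L=[]
while y<-.100:
    y+=.0005;movel([X(y),y,.055],feed=.012);f=np.array(read_wrist_force())-f0
    L.append((round(y,4),round(read_tool_pos()[1],4),round(f[1],1),round(f[2],1)))
    if f[1]<-15: break
for l in L: print(*map(float,l),end=" | ")
print(read_time())
E
python3 s7.py
```

```text
f0 [-0.3 -0.2  0.3] [ 0.5786 -0.1269  0.0554] 23.8667
-0.1265 -0.1267 -0.4 0.8 | -0.126 -0.1261 0.8 -0.9 | -0.1255 -0.1255 1.2 -0.5 | -0.125 -0.1249 0.6 0.3 | -0.1245 -0.1245 -1.0 0.5 | -0.124 -0.124 0.7 0.3 | -0.1235 -0.1235 0.3 -0.9 | -0.123 -0.123 0.5 -0.7 | -0.1225 -0.1224 0.6 1.0 | -0.122 -0.122 -0.3 -1.1 | -0.1215 -0.1215 0.3 -1.2 | -0.121 -0.1214 -2.2 0.7 | -0.1205 -0.1213 -4.8 -0.0 | -0.12 -0.1213 -6.7 -0.8 | -0.1195 -0.1213 -7.1 -1.8 | -0.119 -0.1212 -9.2 -1.0 | -0.1185 -0.1211 -9.0 -1.2 | -0.118 -0.121 -11.2 -2.4 | -0.1175 -0.1204 -11.3 -2.8 | -0.117 -0.1198 -11.2 -2.0 | -0.1165 -0.1196 -11.9 -1.6 | -0.116 -0.119 -11.0 -2.2 | -0.1155 -0.1184 -11.7 -1.4 | -0.115 -0.1172 -9.2 -1.6 | -0.1145 -0.1166 -8.3 -1.0 | -0.114 -0.1163 -9.5 -1.9 | -0.1135 -0.1161 -10.3 -2.6 | -0.113 -0.1158 -11.3 -1.9 | -0.1125 -0.1156 -12.2 -1.8 | -0.112 -0.1151 -12.2 -1.9 | -0.1115 -0.1136 -9.1 -0.7 | -0.111 -0.113 -9.0 -0.8 | -0.1105 -0.1125 -8.5 -1.2 | -0.11 -0.112 -9.1 -1.0 | -0.1095 -0.1117 -8.7 -0.5 | -0.109 -0.1116 -9.6 -1.3 | -0.1085 -0.1115 -11.3 -1.3 | -0.108 -0.1114 -12.9 -1.3 | -0.1075 -0.1114 -14.0 -0.9 | -0.107 -0.1113 -14.8 -1.5 | -0.1065 -0.1113 -17.3 -2.2 | 34.1167
```

```bash
cat > knob.py <<'E'
from bench import *
from h import *
import sys
def knob(save=None):
    for n in("scene","side"):
        o=[]
        for c in(dict(np.load(n+".npz")),capture(n)):
            P,ok=cloud(c);H=hsv(c);w=ok&((H[...,0]<6)|(H[...,0]>174))&(H[...,1]>150)&(abs(P[...,0]-.58)<.03)&(P[...,1]<-.03)&(P[...,1]>-.12)
            q=P[w];o.append((len(q),np.percentile(q[:,2],[50,85,97]).round(4),q[:,:2].mean(0).round(4)) if len(q) else None)
        print(n,o)
E
python3 - <<'E'
from knob import *
movel([.5785,-.118,.055],feed=.1)
knob()
print(read_time(),read_wrist_force())
E
```

```text
scene [(58, array([0.0783, 0.0807, 0.0816]), array([ 0.5808, -0.0933])), None]
side [(115, array([0.0803, 0.0818, 0.0834]), array([ 0.5785, -0.0864])), (129, array([0.0799, 0.0818, 0.0834]), array([ 0.578 , -0.0549]))]
34.4833 [ 0.03680928 -0.02851598  0.07924613]
```

```bash
python3 - <<'E'
from knob import *
movel([.5785,-.150,.055],feed=.1);movel([.5785,-.150,.20],feed=.2)
movep([.575,-.05,.24],R(-.9))
t,r=np.array(read_tool_pos()),np.array(read_ee_rot());c=capture("wrist");c["pose"]=wpose(t,r,c["mount"])
cv2.imwrite("pics/w4.png",c["pixels"][...,::-1]);P,ok=cloud(c);z=P[...,2];H=hsv(c)
w=ok&(abs(P[...,1]+.057)<.025)&(abs(P[...,0]-.579)<.02)&(z>.07)&(z<.1)&(H[...,1]>120);print("knob",rect(P[w]),np.percentile(z[w],[30,50,90]))
for a,b in((.08,.0885),(.0885,.096)):
    q=P[ok&(z>a)&(z<b)&(abs(P[...,0]-.58)<.04)&(P[...,1]<.008)&(P[...,1]>-.03)];print("cell",rect(q),np.median(q[:,2]))
knob();print(read_time(),read_wrist_force(),read_finger_force())
E
```

```text
knob [579.9 -61.8  21.5  22.6  78. ] [0.07896248 0.07934419 0.08033316]
cell [580.8  -6.   23.2  60.   89.2] 0.08582480735298484
cell [580.8  -6.2  10.8  45.3  86.8] 0.09132608604766479
scene [(58, array([0.0783, 0.0807, 0.0816]), array([ 0.5808, -0.0933])), (67, array([0.0789, 0.0802, 0.0809]), array([ 0.5813, -0.0634]))]
side [(115, array([0.0803, 0.0818, 0.0834]), array([ 0.5785, -0.0864])), (125, array([0.0799, 0.0819, 0.083 ]), array([ 0.579 , -0.0567]))]
36.4833 [0.97199539 0.40655404 0.15604535] 0.0
```

View pics/w4.png

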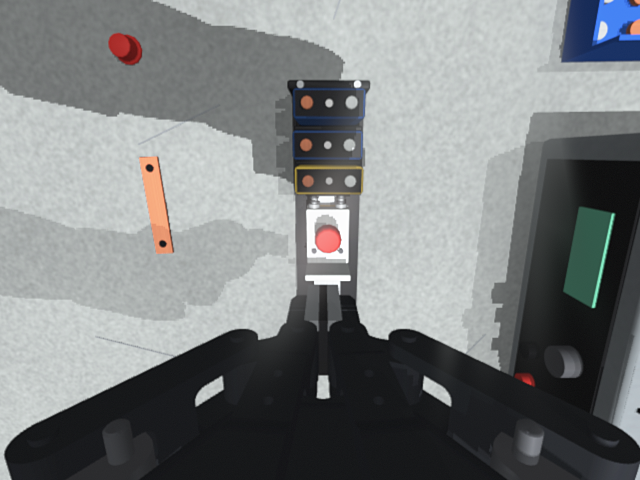

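The knob at (327,238) is back at its home height with the clamp moved about 30 mm. The pad is against the upright yellow cell at (329,181), and the robot is clear of everything, so I'm handing in.

```bash
python3 -c "
from bench import *
print(sign_off(),read_time())"
```

```text
the job is handed in; nothing more can be done
the job is handed in; nothing more can be done
```

I handed in the job at about 36.5 s of the 54 s: the yellow cell stands upright in the bay, the clamp is locked about 30 mm along with its pad up against the cell, and the knob is at its home height in the images; sign-off returned no verdict.

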